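# Gather the hand-wash kit into the lavadero tray

### The job

Gather the hand-wash kit from the tiled ledge into the steel tray, each piece in its own green insert: the scrub brush flat in its trough with the bristles down, the soap bar flat on the ribs of the soap dish inside its corner lips, the steel cup upright inside the round collar, and the scoop standing between its posts with the handle in the forked rest. The pumice stone and the glass jar do not belong to the kit: leave them where they are.

Things in the scene. Friction and masses are not known exactly. Their poses are not given: they have to be found in the camera images.
- brush: Scrub brush: blue block 124 (x) x 48 (y) x 22 mm with half-round ends, on pale bristles 24 mm high; 46 mm high in all, lying bristles down. Origin at the centre of its underside (bristle tips), z up. Grip the block across y, 24 to 46 mm up. About 110 g.
- soap: Laundry soap bar: plain rectangular cream block, 86 (x) x 54 (y) x 34 mm high, lying flat. Origin at the centre of its underside, z up. Grip it across y. About 170 g.
- cup: Stainless steel cup: slightly tapered, no handle, 59 mm across the foot, 64 mm across the rim, 66 mm high, standing upright, empty. Origin at the centre of its underside, z up. About 90 g.
- scoop: White plastic scoop: a round cup 48 mm across, 42 mm high, standing on its flat bottom, axis at x = -40 mm; a level handle 14 mm wide, 30 to 36 mm up, runs along +x and ends in a 24 mm disc (x = 40 to 64). Origin at underside height, midway along the whole 128 mm length; z up. Grip the cup across y. About 45 g.
- pumice: Pumice stone, does not belong: grey, pitted, the size of the soap but with half-round ends, 90 (x) x 54 (y) x 32 mm high. Origin at the centre of its underside, z up.
- jar: Empty glass jar, does not belong: clear, 62 mm across, 66 mm high, with a shoulder and a narrower threaded neck 53 mm across. Origin at the centre of its underside, z up.
- dish: Green insert fixed in the steel tray: plate 144 (x) x 98 (y) x 4 mm, origin under its centre, z up. Soap dish: seven ribs, tops 14 mm above the origin, carry the soap, its x along the dish's x. Four L-shaped corner lips, tops at 19 mm, leave 100 (x) x 68 (y) mm for the soap; the long sides are open for fingers between x = -36 and 36.
- trough: Green insert fixed in the steel tray: plate 144 (x) x 98 (y) x 4 mm, origin under its centre, z up. Brush trough: bare slotted floor 4 mm above the origin; the brush's x lies along the trough's x. Four L-shaped corner lips, tops at 14 mm, leave 132 (x) x 64 (y) mm for the brush; the long sides are open for fingers between x = -42 and 42.
- collar: Green insert fixed in the steel tray: plate 144 (x) x 98 (y) x 4 mm, origin under its centre, z up. Cup seat: a round collar centred on the origin, 82 mm across outside, 74 inside, top 14 mm above the origin; the cup stands in it on the plate, 4 mm above the origin. The tray round the four inserts is 312 x 230 mm, its rim 17 mm above the table.
- cradle: Green insert fixed in the steel tray: plate 144 (x) x 98 (y) x 4 mm, origin under its centre, z up. Scoop cradle: the scoop's cup stands on the plate (z = 4) at x = -40 between four 10 mm posts (x = -40 +-25.5, y = +-25.5, tops 14). At x = 28 a forked rest: bar 8 (x) x 36 (y), top 29, prongs to z = 40, 28 mm apart; the handle lies between them, along +x, 5 mm above the bar. Seated, both origins line up.
Things that resemble listed ones, but are neither listed nor needed, are in the scene too. What is shaped like the collar but black or red is not meant. Leave any purple look-alike of the dish alone.

How it is judged:
By the outcome, as a careful person would: the job done as asked, in the order asked, and still so for the second after the job is handed in, with the robot touching nothing.
It also fails if it takes over 122 s, if anything falls off the work surface, if the arm or the gripper's body presses on something with over 40 N, if the wrist force passes 120 N, or if a joint passes its speed limit or range.

### The arm

A 6-joint arm with a two-finger parallel gripper is mounted at the origin on the work surface. World frame = base frame: x ahead of the robot, y to its left, z up, the work surface at z = 0. Lengths are in mm, angles in rad, forces in N, time in s.
With the tool pointing down it reaches from about 275 to 750 mm from the base axis. Payload 10.2 kg.
Tool frame: the origin (TCP) lies at the very end of the fingers, on their centre line; the grasp point (between the pads) lies 19 mm behind it (ctrl.hold_point_z is the distance from the TCP to the grasp point, in mm); z points along the fingers, y is the direction in which the jaws open and shut (so a half turn about z gives the same grasp; the last joint's range is limited). The gripper opens to 85 mm and grips with 20 to 120 N. Pads are 22 mm wide; open, the fingers measure 114 mm over their backs; the gripper's body (76 mm by 85 mm) begins 54 mm behind the grasp point. The pads swing forward as they close: fully open they stand 13 mm farther back than shut.
Start: joints at [0.965, 0.313, 1.498, -0, 1.331, -0.223], TCP at [196.111, 487.003, 231.294] pointing down, gripper open.
Joint ranges: [-2.94, 2.94], [-0.97, 2.17], [0.19, 2.56], [-1.23, 4.37], [0.02, 3.11], [-2.88, 2.88]. Speed limits (rad/s): [2.39, 2.39, 3.01, 3.14, 3.14, 3.14].

### API

Orientations are given as a unit quaternion [w, x, y, z].
In Python, from rig import readout, cams, workorder, spotter, ctrl gives the robot as it stands.
- The arm moves only by the tool step_arm, never from a script. Its argument "plan" is text: rows parted by semicolons, each of 5 numbers parted by spaces: the shift along the tool's x, y, z in cm, then the turn about the tool's z in degrees, then the opening in per cent of the stroke, from 0 (shut) to 100 (fully open). In form: x y z twist gripper; .... A call has 1 to 10 rows; each row is the pose to reach, as a shift and turn from the pose commanded when the call began, along the tool's axes at that moment; what a row does not reach only later rows make up. A row lasts 1/10 s, in which the tool goes at most 50 mm and 8.59 degrees, less where a joint would pass 70% of its speed; a pose out of reach is approached as far as the arm can. A call with a gripper value outside its range is refused whole. The fingers move at their own pace and stop on an object; "grip_force" is the grip in N (left out, the last holds). Time passes only in rows, so rows that repeat a pose let the fingers close. It gives the time, the measured TCP pose, the force and the opening at its end, in the units of the state.
- readout.sense(): the state, without advancing time (a new reading comes with each control period).
- cams.capture(name): name is "scene" or "side" or "wrist"; returns (picture, depth): 400x640x3 uint8, red, green, blue; 400x640 float32, mm along the optical axis (not along the pixel's ray), 0 where there is no reading.
- cams.camera_info(name): a dict with "vfov" (degrees; the focal length in pixels is half the picture's height over the tangent of half this angle, whatever the lens; pixels are square), "cx", "cy" (the principal point, pixels), "rvec" (rotation vector, rad) and "tvec" (3), from world to camera coordinates, as OpenCV has them. Camera axes: x right, y down, z forward; pixel columns grow to the right and rows downward; lengths in mm; the calibration is good to about 2 mm. A picture is of the moment at which its call begins: read the wrist's pose just before it. camera_info takes no time and is no camera call; for the wrist camera it gives the pose at the moment of the call.
- workorder.finish_job(): hands the job in, once; it reports no verdict.
Trained networks look in the newest picture that a camera, given by its name, has taken for a name from the list of things; names that differ only in an ending like _2 or _b are one class to them, and where a whole thing is asked for, a point or a joint stands for the part that bears it (a point fixed in the world has none). Each returns a list of dicts, best first, with "conf" (0 to 1); they miss things now and then, are a little off and sometimes report something else, mostly with a low value. They report only what shows in the picture. A call takes as long as a camera call. They do not tell look-alikes from the thing itself.
- spotter.regions_of(camera, target): "pixels" (400x640 bool, what is visible of it) and "extent" ([centre column, centre row, width, height] in pixels, round what is visible of it).
The state is a dict: "time_s": time; "joints": joint angles; "dq": joint speeds; "tau": joint torques, N m; "eef_pos": TCP position; "ee_rot": TCP orientation; "force": force on the tool from outside, world axes, zero at the start; "wrist_torque": the same for the moment, N m; "grip_width": opening from 0.0 (shut) to 1.0 (fully open).
Only numpy, scipy, OpenCV 4.12 (cv2) and the standard library are available. Lean on these libraries where they do the work, as an engineer would, in place of code of your own. Each camera call takes 0.05 s, during which the arm holds its last target. There are 200 camera calls.

## Working session

There is one attempt and no reset: what is moved stays moved. The work goes in short steps, Python scripts to look and compute and a tool call to move; the robot and the scene stay as the last step left them, time stands still between calls to the robot, and variables do not carry over. Pictures are saved under pics/ and viewed, about 12 in all and at most 16, crops included, and the job is handed in when it is done.

Besides the shell and the picture viewer there is one more tool, called after "Call:" as name(argument=value, ...) on one line, values as JSON. step_arm: Moves the arm, as the interface text tells. Its arguments: {"type":"object","properties":{"plan":{"type":"string"},"grip_force":{"type":"number"}},"required":["plan"]}

```bash
ls; mkdir -p pics
cat > h.py <<'E'
import numpy as np, cv2
from rig import readout, cams, workorder, spotter, ctrl
def cam(n):
    i=cams.camera_info(n); f=200/np.tan(np.radians(i['vfov'])/2)
    R=cv2.Rodrigues(np.array(i['rvec'],float))[0]; return f,i['cx'],i['cy'],R,np.array(i['tvec'],float)
def cloud(c,d):
    f,cx,cy,R,t=c; v,u=np.mgrid[:400,:640]
    P=np.stack([(u-cx)/f*d,(v-cy)/f*d,d],-1); W=(P-t)@R; W[d<=0]=np.nan; return W
def proj(c,p):
    f,cx,cy,R,t=c; q=R@np.array(p,float)+t; return f*q[0]/q[2]+cx,f*q[1]/q[2]+cy
def save(n,im): cv2.imwrite('pics/'+n,cv2.cvtColor(im,cv2.COLOR_RGB2BGR))
E
python3 - <<'E'
from h import *
print(readout.sense()['ee_rot'], cams.camera_info('scene'),cams.camera_info('side'),cams.camera_info('wrist'))
for n in['scene','side']:
    im,d=cams.capture(n); save(n+'0.png',im); np.savez(''+n+'0.npz',im=im,d=d)
    W=cloud(cam(n),d)
    for t in['brush','soap','cup','scoop','pumice','jar','dish','trough','collar','cradle']:
        for r in spotter.regions_of(n,t)[:4]:
            w=W[r['pixels']]; w=w[~np.isnan(w[:,0])]
            if len(w)<5: continue
            print(n,t,round(r['conf'],2),np.round(r['extent']),np.round(np.median(w,0)),np.round(np.percentile(w,[2,98],axis=0)).tolist(), np.median(im[r['pixels']],0))
E
```

```text
pics
[-2.67087601e-04  1.90231470e-01  9.81739045e-01 -6.03375579e-04] {'vfov': 49.19391939395769, 'cx': 319.62211815012716, 'cy': 205.62888988522857, 'rvec': array([ 2.25575523,  1.05069197, -0.37205038]), 'tvec': array([-301.08065526, -273.0268414 , 1242.73649022])} {'vfov': 44.86480869780856, 'cx': 317.5213127053796, 'cy': 202.32210889826425, 'rvec': array([ 2.03264592, -0.51243838,  0.28258187]), 'tvec': array([-424.84763772,  154.42553196, 1167.90047908])} {'vfov': 60.23649579946831, 'cx': 320.16215612184453, 'cy': 202.3118028768634, 'rvec': array([-2.39083996, -1.61658467, -0.23859697]), 'tvec': array([-524.96936659,  -38.43706149,  380.09830415])}
scene soap 0.88 [174. 286.  45.  52.] [ 458. -363.   33.] [[409.0, -388.0, 8.0], [491.0, -337.0, 36.0]] [230. 224. 175.]
scene cup 0.75 [256. 289.  36.  43.] [ 560. -242.   36.] [[540.0, -273.0, 2.0], [601.0, -215.0, 68.0]] [73. 55. 48.]
scene scoop 0.74 [418. 125.  34.  31.] [420. 361.  33.] [[387.0, 340.0, 4.0], [502.0, 399.0, 43.0]] [82. 73. 68.]
scene pumice 0.69 [210. 344.  45.  39.] [ 599. -367.   31.] [[555.0, -394.0, 1.0], [6
[... 2045 characters left out ...]
e trough 0.68 [325. 208.  58.  32.] [520.  21.   8.] [[447.0, -30.0, 4.0], [593.0, 78.0, 33.0]] [105. 147. 116.]
side trough 0.65 [365. 192.  58.  27.] [666.  41.   8.] [[594.0, -11.0, 3.0], [737.0, 93.0, 17.0]] [ 97. 128. 104.]
side collar 0.89 [348. 160.  50.  20.] [739. 275.   4.] [[667.0, 219.0, -3.0], [815.0, 347.0, 14.0]] [143.  41.  38.]
side collar 0.59 [271. 299.  75.  46.] [ 226. -267.    4.] [[158.0, -315.0, -0.0], [299.0, -212.0, 14.0]] [27. 28. 30.]
side collar 0.55 [390. 206.  58.  27.] [675. -64.   8.] [[608.0, -112.0, 4.0], [752.0, -16.0, 18.0]] [103. 146. 115.]
side cradle 0.86 [325. 207.  58.  28.] [516.  20.   8.] [[448.0, -30.0, 4.0], [591.0, 77.0, 33.0]] [105. 147. 116.]
```

Run:
```python
from h import *
im=np.load('scene0.npz')['im']; s=cv2.resize(im[90:390,130:560],None,fx=1.86,fy=1.86,interpolation=cv2.INTER_CUBIC); save('a1.png',s)
```

```text
(no output)
```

View pics/a1.png

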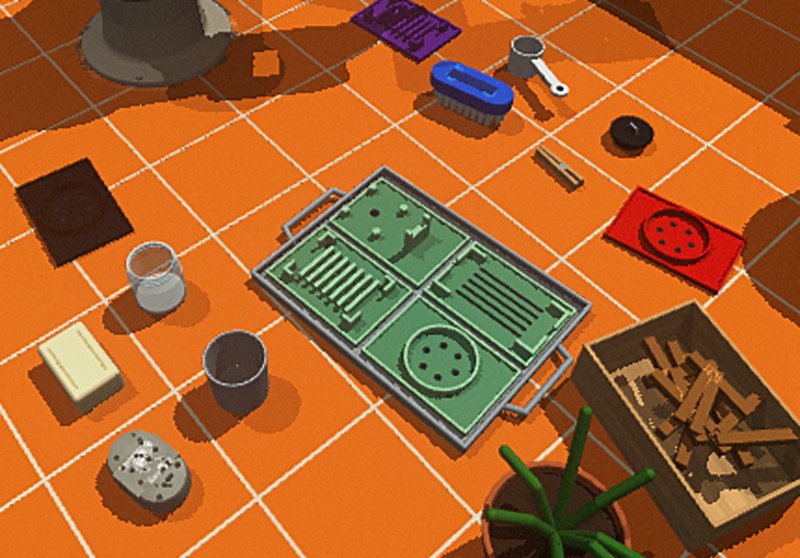

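The crop shows the tray with the four green inserts in its middle: cradle upper left, dish lower left, trough upper right, collar lower right. Brush and scoop are at the top, and soap, cup, jar and pumice at lower left. The black collar, red collar and purple dish are decoys outside the tray. Next I'll get the precise poses.

Run:
```python
from h import *
C={n:np.load(n+'0.npz') for n in['scene','side']}
W={n:cloud(cam(n),C[n]['d']) for n in C}
def rect(p,lab):
    r=cv2.minAreaRect(p[:,:2].astype(np.float32)); (c,(w,h),a)=r
    if w<h: w,h,a=h,w,a+90
    print(lab,np.round(c,1),'size',round(w,1),round(h,1),'yaw',round((a+90)%180-90,1),'n',len(p))
def box(n,c,r,z0,z1):
    w=W[n].reshape(-1,3); im=C[n]['im'].reshape(-1,3).astype(int)
    m=(np.hypot(w[:,0]-c[0],w[:,1]-c[1])<r)&(w[:,2]>z0)&(w[:,2]<z1); return w[m],im[m]
for n in C:
    # tray greens
    p,i=box(n,(605,-20),220,-5,45); g=(i[:,1]>i[:,0]*1.15)&(i[:,1]>i[:,2]*1.1); q=p[g]; rect(q,n+' green'); print('z modes',np.histogram(q[:,2],bins=range(0,44,2)))
    for t,c,r,z in[('brush',(410,245),100,30),('soap',(450,-363),75,27),('pumice',(595,-367),75,26),('cup',(566,-246),60,60),('jar',(410,-246),60,60),('scoop',(440,370),110,26)]:
        p,i=box(n,c,r,z,75)
        # trim outliers: keep points w/ neighbours
        from scipy.spatial import cKDTree
        k=cKDTree(p[:,:2]).query(p[:,:2],k=4)[0][:,-1]; p=p[k<6]
        rect(p,n+' '+t); print('   zmed',np.median(p[:,2]).round(1))
```

```text
scene green [599.5 -15.5] size 304.6 211.3 yaw 6.8 n 9562
z modes (array([   4,   47,  479, 2834, 3357, 1305,  320,  164,  476,  353,   91,
         53,   18,    4,    2,    8,   21,   12,    2,    1,    4]), array([ 0,  2,  4,  6,  8, 10, 12, 14, 16, 18, 20, 22, 24, 26, 28, 30, 32,
       34, 36, 38, 40, 42]))
scene brush [416.1 255.1] size 121.5 52.5 yaw 12.8 n 771
   zmed 45.7
scene soap [ 448.4 -362.1] size 86.9 53.9 yaw 1.0 n 1094
   zmed 33.3
scene pumice [ 593.6 -366.2] size 88.2 54.5 yaw 12.1 n 1242
   zmed 31.5
scene cup [ 570.2 -243.7] size 64.7 63.8 yaw 22.1 n 246
   zmed 65.3
scene jar [ 412.4 -244.1] size 54.6 53.4 yaw 28.7 n 215
   zmed 64.8
scene scoop [430.6 324.9] size 129.3 127.6 yaw -22.9 n 525
   zmed 38.0
side green [603.1 -10.8] size 306.9 224.5 yaw 6.8 n 3765
z modes (array([   9,   87,  492, 1163,  836,  360,  189,  209,  207,   88,   39,
         20,   11,    6,    9,    8,    9,    7,    1,    2,    4]), array([ 0,  2,  4,  6,  8, 10, 12, 14, 16, 18, 20, 22, 24, 26, 28, 30, 32,
       34, 36, 38, 40, 42]))
side brush [408.5 250.5] size 121.3 53.4 yaw 14.2 n 349
   zmed 43.8
side soap [ 443.2 -364.8] size 87.2 54.7 yaw 1.8 n 675
   zmed 32.9
side pumice [ 586.6 -368.3] size 84.3 55.4 yaw 11.3 n 504
   zmed 31.0
side cup [ 566.  -245.7] size 64.9 63.2 yaw -89.1 n 139
   zmed 64.4
side jar [ 406.6 -246.9] size 54.7 53.6 yaw 79.5 n 162
   zmed 64.0
side scoop [423.1 325.9] size 124.8 122.2 yaw 64.7 n 220
   zmed 34.7
```

```bash
cat >> h.py <<'E'
def tool():
    s=readout.sense(); q=s['ee_rot']; from scipy.spatial.transform import Rotation as Ro
    return np.array(s['eef_pos']),Ro.from_quat([q[1],q[2],q[3],q[0]]).as_matrix(),s
def to(x,y,z,a=None):
    p,R,s=tool(); d=R.T@(np.array([x,y,z])-p)/10; a0=np.degrees(np.arctan2(R[1,0],R[0,0]))
    tw=0 if a is None else (a0-a+180)%360-180
    print('shift cm',np.round(d,2),'twist',round(tw,1),'a0',round(a0,1),'pos',np.round(p,1),'rows',int(np.ceil(max(np.linalg.norm(d)/5,abs(tw)/8.59))))
E
python3 - <<'E'
from h import *
f,cx,cy,R,t=cam('wrist'); p,T,s=tool()
print('cam in tool',T.T@(-R.T@t-p),'axes',np.round(T.T@R.T,3))
to(440,300,231,193); to(560,-20,300,187)
E
```

```text
cam in tool [  74.42881462    0.64077633 -143.10630432] axes [[ 0.001 -0.957 -0.292]
 [ 1.     0.001 -0.   ]
 [ 0.001 -0.292  0.957]]
shift cm [-29.61  -8.24   0.03] twist -34.9 a0 158.1 pos [196.1 487.  231.3] rows 7
shift cm [-52.69 -33.44  -6.87] twist -28.9 a0 158.1 pos [196.1 487.  231.3] rows 13
```

Call:
step_arm(plan="-29.6 -8.2 0 -35 100;-29.6 -8.2 0 -35 100;-29.6 -8.2 0 -35 100;-29.6 -8.2 0 -35 100;-29.6 -8.2 0 -35 100;-29.6 -8.2 0 -35 100;-29.6 -8.2 0 -35 100;-29.6 -8.2 0 -35 100;-29.6 -8.2 0 -35 100;-29.6 -8.2 0 -35 100")

```text
time_s: 2.1
eef_pos: [439.2, 301.1, 231.4]
ee_rot: [-0.0, -0.114, 0.993, 0.0]
force: [0.2, -0.1, -0.9]
grip_width: 1.002
```

```bash
cat >> h.py <<'E'
def shot(name):
    c=cam('wrist'); im,d=cams.capture('wrist'); save(name+'.png',im); np.savez(name+'.npz',im=im,d=d); return c,im,d,cloud(c,d)
def rect(p,lab):
    (c,(w,h),a)=cv2.minAreaRect(p[:,:2].astype(np.float32))
    if w<h: w,h,a=h,w,a+90
    print(lab,np.round(c,1),'size',round(w,1),round(h,1),'yaw',round((a+90)%180-90,1),'n',len(p),'zmed',np.median(p[:,2]).round(1))
    return c,a
def obj(W,t,z0,z1=75):
    from scipy.spatial import cKDTree
    for r in spotter.regions_of('wrist',t)[:2]:
        m=cv2.dilate(r['pixels'].astype(np.uint8),np.ones((5,5)))>0
        p=W[m]; p=p[(p[:,2]>z0)&(p[:,2]<z1)]
        if len(p)<20: print(t,'few',r['conf'],r['extent']); continue
        k=cKDTree(p).query(p,k=5)[0][:,-1]; p=p[k<np.median(k)*4]
        print(round(r['conf'],2),np.round(r['extent'])); rect(p,t); yield p
E
python3 - <<'E'
from h import *
c,im,d,W=shot('w1')
for p in obj(W,'brush',38): pass
for p in obj(W,'scoop',37.5): pass
for p in obj(W,'scoop',26): pass
t=W[(abs(W[:,:,2])<15)]; print('table z',np.median(t[:,2]))
to(412,253,100,193)
save('w1.png',im)
E
```

```text
0.59 [279. 136.  58. 134.]
brush [413.5 256.3] size 122.8 48.2 yaw 14.5 n 6140 zmed 46.6
0.9 [384. 190.  90. 110.]
scoop [439.6 357.9] size 122.4 47.4 yaw -30.1 n 584 zmed 41.8
0.9 [384. 190.  90. 110.]
scoop [442.6 359.2] size 126.4 47.6 yaw -26.3 n 1986 zmed 36.7
table z 0.7484283865020915
shift cm [ 3.77 -4.05 13.14] twist 0.1 a0 -166.9 pos [439.4 301.  231.4] rows 3
```

View pics/w1.png

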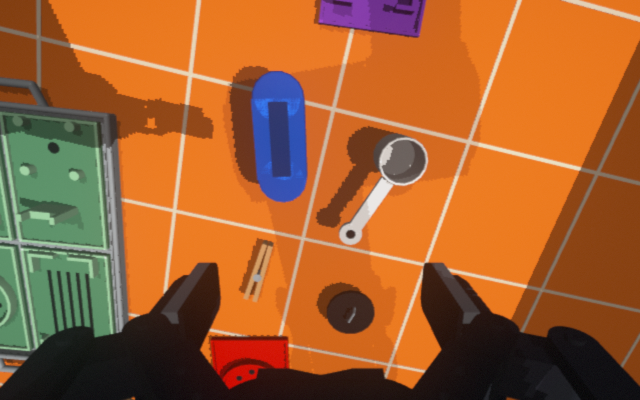

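The view shows the brush at (279,136), the scoop cup at (402,160) with its disc at (349,234), and part of the tray on the left. The brush size matches (123 x 48 mm), so I'll grasp it.

Run:
```python
from h import *
to(413.5,256.3,90,194.5); to(413.5,256.3,16,194.5)
```

```text
shift cm [ 3.55 -3.77 14.14] twist -1.4 a0 -166.9 pos [439.4 301.  231.4] rows 4
shift cm [ 3.55 -3.77 21.54] twist -1.4 a0 -166.9 pos [439.4 301.  231.4] rows 5
```

Call:
step_arm(plan="3.55 -3.77 5 -1.4 100;3.55 -3.77 10 -1.4 100;3.55 -3.77 14 -1.4 100;3.55 -3.77 17 -1.4 100;3.55 -3.77 19.5 -1.4 100;3.55 -3.77 21.0 -1.4 100;3.55 -3.77 21.5 -1.4 100;3.55 -3.77 21.5 -1.4 100;3.55 -3.77 21.5 -1.4 30;3.55 -3.77 21.5 -1.4 30", grip_force=40)

```text
time_s: 3.3
eef_pos: [414.5, 255.9, 17.2]
ee_rot: [0.001, -0.126, 0.992, 0.0]
force: [0.4, -0.5, -0.1]
grip_width: 0.69
```

Call:
step_arm(plan="0 0 0 0 30;0 0 0 0 30;0 0 0 0 30;0 0 0 0 30;0 0 0 0 30;0 0 -1 0 30;0 0 -3 0 30;0 0 -6 0 30;0 0 -10 0 30;0 0 -10 0 30")

```text
time_s: 4.3
eef_pos: [416.2, 256.4, 121.2]
ee_rot: [0.004, -0.126, 0.992, 0.001]
force: [0.3, -0.3, -1.1]
grip_width: 0.554
```

Run:
```python
from h import *
to(670,-15,240,186.8)
```

```text
shift cm [-17.9  -32.62 -11.73] twist 7.7 a0 -165.5 pos [416.2 256.4 121.2] rows 8
```

Call:
step_arm(plan="-17.9 -32.6 -11.7 7.7 30;-17.9 -32.6 -11.7 7.7 30;-17.9 -32.6 -11.7 7.7 30;-17.9 -32.6 -11.7 7.7 30;-17.9 -32.6 -11.7 7.7 30;-17.9 -32.6 -11.7 7.7 30;-17.9 -32.6 -11.7 7.7 30;-17.9 -32.6 -11.7 7.7 30;-17.9 -32.6 -11.7 7.7 30;-17.9 -32.6 -11.7 7.7 30")

```text
time_s: 5.3
eef_pos: [668.6, -15.7, 232.3]
ee_rot: [-0.001, -0.059, 0.998, 0.0]
force: [-0.4, -0.3, -1.2]
grip_width: 0.553
```

```bash
python3 - <<'E'
from h import *
c,im,d,W=shot('w2')
for t in['dish','trough','collar','cradle']:
    for p in obj(W,t,3,45):
        print('   z hist',np.histogram(p[:,2],bins=range(2,46,2))[0])
E
cp w2.png pics 2>/dev/null; ls pics
```

```text
0.66 [270.  52. 109. 103.]
dish [559.4 -77. ] size 105.4 95.7 yaw -83.2 n 10899 zmed 9.2
   z hist [ 145  499 1350 4957 1051  410  103  632 1422   83  177   69    1    0
    0    0    0    0    0    0    0]
0.74 [376. 174.  91. 134.]
trough [673.4  46.5] size 153.5 103.9 yaw 7.1 n 6911 zmed 8.8
   z hist [ 122  409 1129 3701  723  204   32  158  416   17    0    0    0    0
    0    0    0    0    0    0    0]
0.65 [564. 257.  98. 120.]
collar [743.6 280.1] size 145.2 100.5 yaw 13.2 n 9631 zmed 5.2
   z hist [ 906 5669 1426  590  189  307  521   23    0    0    0    0    0    0
    0    0    0    0    0    0    0]
0.63 [276. 174.  98. 130.]
collar [685.4 -62.6] size 150.1 104.4 yaw 6.7 n 5723 zmed 8.8
   z hist [  83  377  852 3033  727  261   30  123  232    5    0    0    0    0
    0    0    0    0    0    0    0]
0.56 [381.  52. 107. 103.]
cradle [546.7  30.1] size 105.2 95.8 yaw -83.1 n 10848 zmed 8.7
   z hist [ 142  464 2070 6102 1004  328   15   66  151   32    5    4   10   25
   14  211   84   18    8    9   36]
a1.png
scene0.png
side0.png
w1.png
w2.png
```

View pics/w2.png

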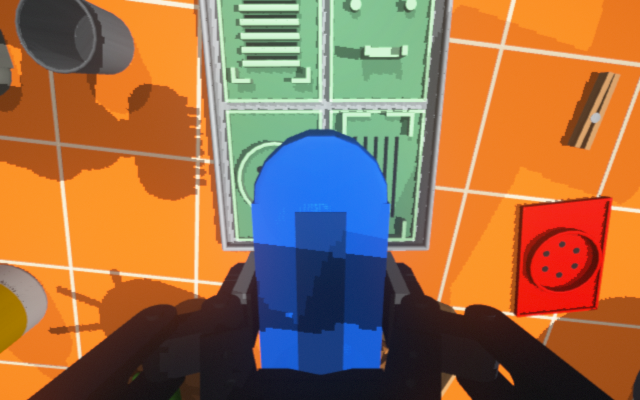

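The tray occupies (200–450, 0–248), with the held brush hiding its middle. I'll fit the tray from the green edges in tray-aligned axes.

```bash
cat >> h.py <<'E'
def tray(im,W,yaw=6.8,lab=''):
    i=im.astype(int); g=(i[...,1]>i[...,0]*1.12)&(i[...,1]>i[...,2]*1.08)&(W[...,2]>5.5)&(W[...,2]<11.5)
    g&=(abs(W[...,0]-605)<190)&(abs(W[...,1]+20)<150)
    p=W[g]; best=None
    for y in np.arange(yaw-2,yaw+2.01,.1):
        c,s=np.cos(np.radians(y)),np.sin(np.radians(y)); v=-p[:,0]*s+p[:,1]*c
        h=np.histogram(v,bins=np.arange(-250,150,1))[0]; e=(np.diff(h.astype(float))**2).sum()
        if best is None or e>best[0]: best=(e,y)
    y=best[1]; c,s=np.cos(np.radians(y)),np.sin(np.radians(y)); u=p[:,0]*c+p[:,1]*s; v=-p[:,0]*s+p[:,1]*c
    def edges(a):
        h=np.histogram(a,bins=np.arange(-300,900,1))[0]; k=np.convolve(h,np.ones(3)/3,'same'); t=np.percentile(k[k>0],75)*.35
        on=np.where(np.diff((k>t).astype(int)))[0]-299; return on
    print(lab,'yaw',round(y,1),'n',len(p),'u edges',edges(u),'v edges',edges(v)); return y
E
python3 - <<'E'
from h import *
q=np.load('w2.npz'); W=cloud(cam('wrist'),q['d']); tray(q['im'],W,lab='wrist')
for n in['scene','side']:
    q=np.load(n+'0.npz'); tray(q['im'],cloud(cam(n),q['d']),lab=n)
E
```

```text
wrist yaw 7.0 n 23905 u edges [498 589 602 653] v edges [-190  -96  -83   11]
scene yaw 6.7 n 7701 u edges [450 595 601 747] v edges [-191  -91  -85   15]
side yaw 5.6 n 2531 u edges [447 593 595 746 749 751] v edges [-182  -79  -77   27]
```

Run:
```python
from h import *
q=np.load('w2.npz'); im=q['im'].astype(int); c=cam('wrist'); W=cloud(c,q['d']); p,T,s=tool(); L=(W-p)@T
m=(im[...,2]>im[...,0]*1.8)&(im[...,2]>90)&(L[...,2]>-60)&(L[...,2]<20)
q=L[m]; top=q[np.abs(q[:,2]-np.median(q[:,2]))<6]
print('brush x max',np.percentile(top[:,0],[99,99.8]),'y',np.percentile(top[:,1],[1,50,99]),'z med',np.median(top[:,2]))
for x0 in (0,20,35): 
    b=top[abs(top[:,0]-x0)<6]; print(x0,len(b),b[:,1].min(),b[:,1].max()) if len(b) else print(x0,'none')
print(s['eef_pos'],s['joints'])
to(671,45.6,100,187); to(671,45.6,28,187)
```

```text
brush x max [61.00138805 62.34965292] y [-22.57707703   0.15933671  23.90171037] z med -29.36172530312174
0 2131 -22.99334162286257 24.021534110640964
20 3710 -23.310031683573854 24.746652426522072
35 4470 -23.362875120862384 24.710406923817946
[668.26478857 -14.33594396 233.31327849] [-1.96343624e-01  6.45353803e-01  9.86844008e-01  2.98855625e-05
  1.50988866e+00 -1.88640582e+00]
shift cm [-0.99  5.92 13.33] twist -0.2 a0 -173.2 pos [668.3 -14.3 233.3] rows 3
shift cm [-0.99  5.91 20.53] twist -0.2 a0 -173.2 pos [668.3 -14.3 233.3] rows 5
```

Call:
step_arm(plan="-1 5.9 5 -0.2 30;-1 5.9 10 -0.2 30;-1 5.9 14 -0.2 30;-1 5.9 16 -0.2 30;-1 5.9 16 -0.2 30;-1 5.9 16 -0.2 30;-1 5.9 16 -0.2 30")

```text
time_s: 6.25
eef_pos: [673.0, 44.3, 76.3]
ee_rot: [0.002, -0.061, 0.998, -0.0]
force: [0.1, -0.7, -1.2]
grip_width: 0.554
```

Run:
```python
from h import *
to(671,45.6,27,187)
```

```text
shift cm [0.21 0.16 4.93] twist -0.0 a0 -173.0 pos [673.   44.3  76.3] rows 1
```

Call:
step_arm(plan="0.2 0.15 1.5 0 30;0.2 0.15 3 0 30;0.2 0.15 4 0 30;0.2 0.15 4.3 0 30;0.2 0.15 4.6 0 30;0.2 0.15 4.8 0 30;0.2 0.15 5 0 30;0.2 0.15 5 0 30")

```text
time_s: 7.05
eef_pos: [670.0, 45.6, 25.2]
ee_rot: [0.001, -0.061, 0.998, -0.0]
force: [-5.2, -1.6, 9.1]
grip_width: 0.557
```

Run:
```python
from h import *
to(671,45.6,25,187); print(tool()[2]['force'])
im,d=cams.capture('side'); save('s1.png',cv2.resize(im[150:270,280:440],None,fx=4.5,fy=4.5));
```

```text
shift cm [-0.1  -0.01  0.02] twist -0.0 a0 -173.0 pos [670.   45.6  25.2] rows 1
[-5.22146417 -1.56736217  9.12340177]
```

View pics/s1.png

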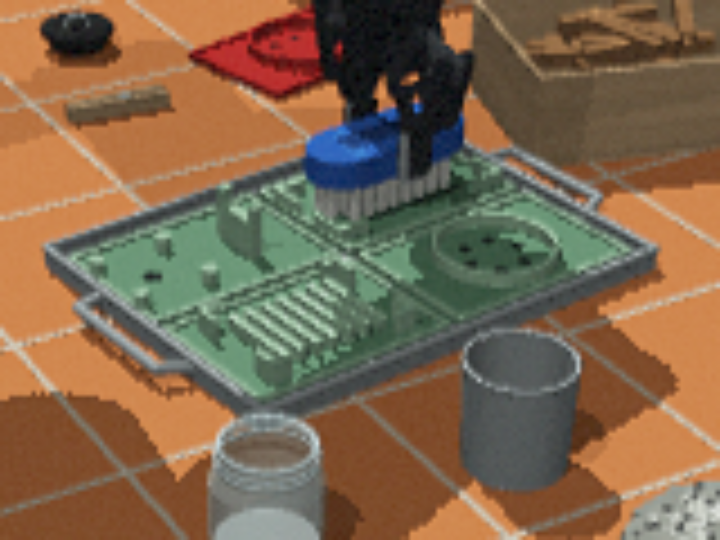

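The brush is down in the trough at (390,165) at the expected height, with the floor carrying it. Releasing.

Call:
step_arm(plan="0 0 -0.1 0 60;0 0 -0.1 0 75;0 0 -0.1 0 85;0 0 -0.1 0 85;0 0 -3 0 85;0 0 -7 0 85;0 0 -12 0 100;0 0 -17 0 100;0 0 -20 0 100")

```text
time_s: 8.0
eef_pos: [670.2, 45.7, 227.9]
ee_rot: [0.003, -0.061, 0.998, -0.0]
force: [1.0, -0.0, 0.4]
grip_width: 0.998
```

Run:
```python
from h import *
c,im,d,W=shot('w3'); save('w3.png',im)
for p in obj(W,'brush',40): pass
tray(im,W)
to(450,-362,200,181)
```

```text
0.89 [322. 171.  53. 129.]
brush [668.7  46.3] size 122.7 48.1 yaw 7.0 n 5954 zmed 54.6
 yaw 6.9 n 30105 u edges [510 592 600 742] v edges [-191  -92  -85   12]
shift cm [ 26.91 -37.77   2.71] twist 6.0 a0 -173.0 pos [671.   45.6 228.7] rows 10
```

View pics/w3.png

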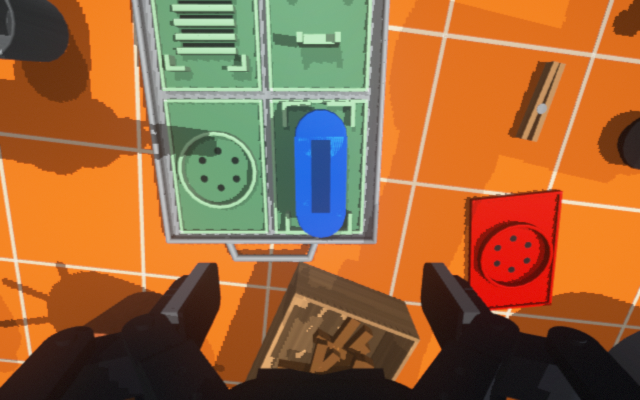

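The brush sits at (322,171), inside the lips. Its top is at 54.6 mm, which is 46 mm above the 8.6 mm floor, and the yaw matches the trough. On to the soap.

Call:
step_arm(plan="26.9 -37.8 2.7 6 100;26.9 -37.8 2.7 6 100;26.9 -37.8 2.7 6 100;26.9 -37.8 2.7 6 100;26.9 -37.8 2.7 6 100;26.9 -37.8 2.7 6 100;26.9 -37.8 2.7 6 100;26.9 -37.8 2.7 6 100;26.9 -37.8 2.7 6 100;26.9 -37.8 2.7 6 100")

```text
time_s: 9.1
eef_pos: [445.7, -365.3, 194.8]
ee_rot: [-0.001, -0.006, 1.0, 0.001]
force: [0.5, 1.6, -0.7]
grip_width: 1.001
```

Call:
step_arm(plan="0 0 0 0 100;0 0 0 0 100")

```text
time_s: 9.3
eef_pos: [448.7, -361.2, 195.7]
ee_rot: [-0.0, -0.009, 1.0, 0.001]
force: [-0.4, -0.3, 0.4]
grip_width: 0.999
```

Run:
```python
from h import *
c,im,d,W=shot('w4'); save('w4.png',im)
for t,z in[('soap',27),('cup',58),('jar',58),('pumice',25)]:
    for p in obj(W,t,z): pass
to(448,-363,120,181);to(448,-363,4,181)
```

```text
0.63 [320. 176.  64.  98.]
soap [ 445.2 -362.2] size 84.7 54.2 yaw 1.1 n 5363 zmed 34.4
0.53 [457. 142.  97.  74.]
soap [ 409.3 -246.1] size 59.3 58.8 yaw 42.3 n 3425 zmed 56.7
0.91 [422. 306.  38.  86.]
cup [ 576.8 -264.1] size 56.8 19.1 yaw 23.0 n 398 zmed 65.8
0.71 [456. 142.  95.  74.]
jar [ 409.2 -245.2] size 54.7 54.4 yaw 40.6 n 1597 zmed 66.6
0.67 [314. 309.  60.  86.]
pumice [ 589.6 -366.4] size 88.3 54.2 yaw 12.6 n 3370 zmed 32.3
shift cm [ 0.11 -0.18  7.64] twist 0.1 a0 -178.9 pos [ 449.1 -361.2  196.4] rows 2
shift cm [ 0.11 -0.18 19.24] twist 0.1 a0 -178.9 pos [ 449.1 -361.2  196.4] rows 4
```

View pics/w4.png

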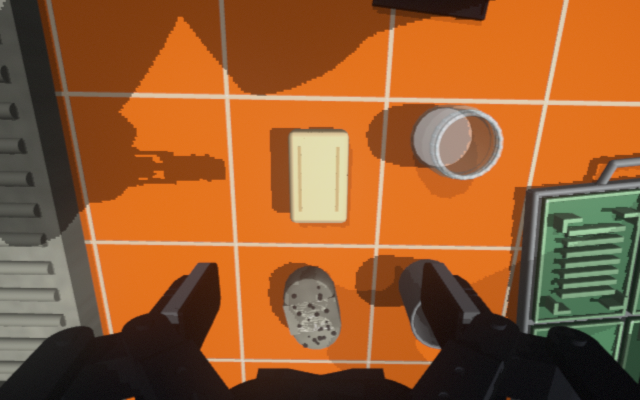

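Soap is the cream rectangular block at (320,176). The grey pitted pumice at (314,309) has rounded ends and is left alone, and the jar is at (458,142). Grasping the soap.

Call:
step_arm(plan="0.4 -0.1 5 0 100;0.4 -0.1 9.5 0 100;0.4 -0.1 13.5 0 100;0.4 -0.1 16 0 100;0.4 -0.1 18 0 100;0.4 -0.1 19 0 100;0.4 -0.1 19.2 0 100;0.4 -0.1 19.2 0 100;0.4 -0.1 19.2 0 40;0.4 -0.1 19.2 0 40", grip_force=50)

```text
time_s: 10.55
eef_pos: [444.8, -363.5, 5.3]
ee_rot: [0.001, -0.008, 1.0, -0.001]
force: [0.3, -0.4, 0.8]
grip_width: 0.692
```

Call:
step_arm(plan="0 0 0 0 40;0 0 0 0 40;0 0 0 0 40;0 0 0 0 40;0 0 -0.5 0 40;0 0 -2 0 40;0 0 -5 0 40;0 0 -9 0 40;0 0 -13 0 40;0 0 -13 0 40")

```text
time_s: 11.55
eef_pos: [446.0, -365.0, 140.8]
ee_rot: [0.003, -0.009, 1.0, -0.004]
force: [0.9, -0.2, -2.8]
grip_width: 0.62
```

Run:
```python
from h import *
# dish centre: tray u=596-76, v=-89.5-53, yaw 6.9
c,s=np.cos(np.radians(6.9)),np.sin(np.radians(6.9))
for n,du,dv in[('dish',-76,-53),('trough',76,53),('collar',76,-53),('cradle',-76,53)]:
    u,v=596+du,-89.5+dv; print(n,round(u*c-v*s,1),round(u*s+v*c,1))
print(tool()[2]['grip_width']); to(605,-70,220,186.9)
```

```text
dish 533.4 -79.0
trough 671.5 44.5
collar 684.3 -60.7
cradle 520.6 26.2
0.6195362587445649
shift cm [-16.45  29.16  -8.05] twist -5.9 a0 -179.0 pos [ 446.  -365.   140.8] rows 7
```

Call:
step_arm(plan="-16.5 29.2 -8 -5.9 40;-16.5 29.2 -8 -5.9 40;-16.5 29.2 -8 -5.9 40;-16.5 29.2 -8 -5.9 40;-16.5 29.2 -8 -5.9 40;-16.5 29.2 -8 -5.9 40;-16.5 29.2 -8 -5.9 40;-16.5 29.2 -8 -5.9 40;-16.5 29.2 -8 -5.9 40;-16.5 29.2 -8 -5.9 40")

```text
time_s: 12.55
eef_pos: [603.9, -69.2, 213.9]
ee_rot: [-0.001, -0.059, 0.998, 0.0]
force: [0.2, 0.1, -1.9]
grip_width: 0.622
```

Run:
```python
from h import *
c,im,d,W=shot('w5'); save('w5.png',im)
tray(im,W)
p,T,s=tool(); L=(W-p)@T; m=(L[...,2]>-40)&(L[...,2]<20)&(abs(L[...,1])<24)&(abs(L[...,0])<70); q=L[m]
print('soap in tool: xmax',np.percentile(q[:,0],[98,99.8]),'ztop',np.median(q[:,2]),'y',np.percentile(q[:,1],[.5,99.5]))
# dish features: lips z 21-26 
m=(abs(W[...,0]-533)<90)&(abs(W[...,1]+79)<60)&(W[...,2]>15)&(W[...,2]<28); rect(W[m],'dish lips+ribs')
to(533.4,-79,100,186.9)
```

```text
yaw 6.9 n 26962 u edges [447 591 600 601 609 611] v edges [-191  -94  -87   13]
soap in tool: xmax [41.86784626 42.07507186] ztop -28.96246737498125 y [-23.72134948  23.73603343]
dish lips+ribs [532.8 -79.2] size 179.7 119.5 yaw -0.2 n 4879 zmed 18.3
shift cm [ 7.1  -0.12 11.4 ] twist -0.1 a0 -173.2 pos [603.9 -69.4 213.9] rows 3
```

View pics/w5.png

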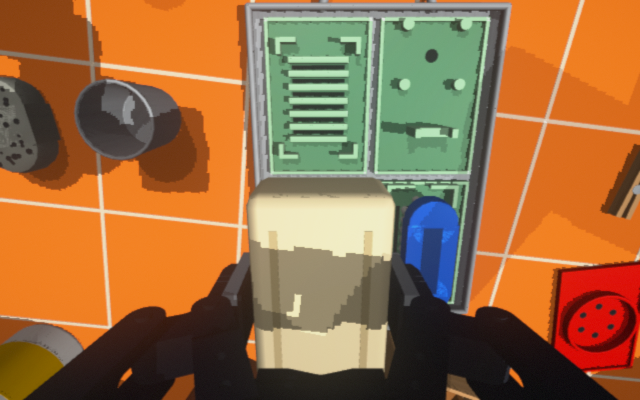

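The dish plate is at (318,95) with ribs and four lips visible, and its fit agrees with the tray model: centre about (533,-79). Moving the soap over it.

Call:
step_arm(plan="7.1 -0.1 3 0 40;7.1 -0.1 6 0 40;7.1 -0.1 10 0 40;7.1 -0.1 13 0 40;7.1 -0.1 14 0 40;7.1 -0.1 14 0 40")

```text
time_s: 13.2
eef_pos: [533.5, -78.5, 73.7]
ee_rot: [-0.001, -0.059, 0.998, 0.0]
force: [-0.1, -0.0, -2.3]
grip_width: 0.625
```

Run:
```python
from h import *
to(532.8,-79,25,186.9)
```

```text
shift cm [ 0.07 -0.05  4.87] twist -0.1 a0 -173.2 pos [533.5 -78.5  73.7] rows 1
```

Call:
step_arm(plan="0.1 0 2 0 40;0.1 0 3.5 0 40;0.1 0 4.3 0 40;0.1 0 4.6 0 40;0.1 0 4.8 0 40;0.1 0 5 0 40;0.1 0 5 0 40")

```text
time_s: 13.9
eef_pos: [533.3, -78.1, 24.6]
ee_rot: [0.0, -0.06, 0.998, -0.0]
force: [0.3, -0.1, -1.2]
grip_width: 0.621
```

Call:
step_arm(plan="0 0 0.1 0 40;0 0 0.1 0 40;0 0 0.1 0 72;0 0 0.1 0 85;0 0 0.1 0 88;0 0 -3 0 88;0 0 -8 0 88;0 0 -13 0 100;0 0 -17 0 100;0 0 -17 0 100")

```text
time_s: 14.9
eef_pos: [535.2, -78.8, 200.0]
ee_rot: [0.005, -0.06, 0.998, -0.002]
force: [0.2, 0.3, 0.7]
grip_width: 0.998
```

Run:
```python
from h import *
c,im,d,W=shot('w6'); save('w6.png',im)
for p in obj(W,'soap',44): print(np.percentile(p[:,2],[3,50,97]))
for p in obj(W,'cup',62): pass
to(590,-240,200,186.9)
```

```text
0.7 [323. 179.  68.  97.]
soap [534.1 -77.1] size 86.1 54.1 yaw 7.0 n 5824 zmed 52.4
[48.7864762  52.38409427 53.82675458]
0.72 [137. 201. 100.  79.]
cup [ 568.1 -242.6] size 64.8 64.3 yaw -83.7 n 1225 zmed 66.7
shift cm [ -3.75 -16.78  -0.66] twist -0.0 a0 -173.1 pos [532.7 -77.9 193.5] rows 4
```

View pics/w6.png

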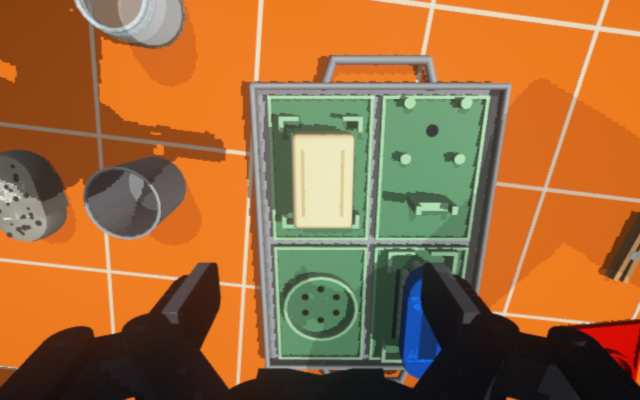

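The soap is flat at (323,180) inside its lips; its top at 52.4 mm matches the 18.7 mm ribs plus 34. The cup is the opaque steel one at (137,200), centre (568,-243), with no neck. The glass jar at (130,15) stays.

Run:
```python
from h import *
im=np.load('w6.npz')['im']; save('w6c.png',cv2.resize(im[0:260,60:220],None,fx=2.2,fy=2.2))
to(568.1,-242.6,140,186.9); to(568.1,-242.6,26,186.9)
```

```text
shift cm [ -1.55 -16.78   5.34] twist -0.0 a0 -173.1 pos [532.7 -77.9 193.5] rows 4
shift cm [ -1.56 -16.78  16.74] twist -0.0 a0 -173.1 pos [532.7 -77.9 193.5] rows 5
```

View pics/w6c.png

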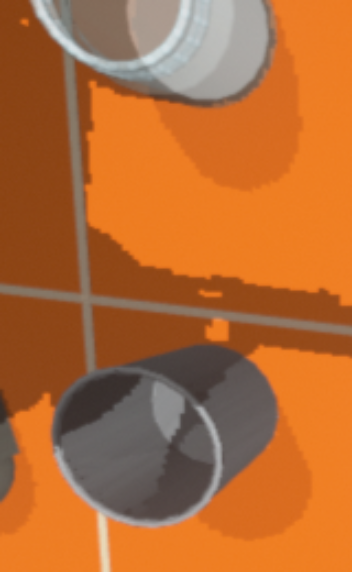

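The lower thing in the crop is opaque steel, tapered and with no neck, so it is the cup. The upper one is clear glass, the jar.

Call:
step_arm(plan="-1.55 -5 0 0 100;-1.55 -10 0 0 100;-1.55 -15 0 0 100;-1.55 -16.8 2 0 100;-1.55 -16.8 4 0 100;-1.55 -16.8 4 0 100")

```text
time_s: 15.65
eef_pos: [566.8, -242.6, 149.7]
ee_rot: [-0.003, -0.059, 0.998, 0.003]
force: [0.2, 0.3, -0.2]
grip_width: 1.001
```

Run:
```python
from h import *
c,im,d,W=shot('w7')
for p in obj(W,'cup',62): pass
to(568.1,-242.6,26,186.9)
```

```text
0.97 [319. 206.  92.  97.]
cup [ 568.3 -243. ] size 64.6 64.3 yaw 33.3 n 1498 zmed 66.8
shift cm [ 1.000e-02 -2.000e-02  1.277e+01] twist -0.0 a0 -173.1 pos [ 568.4 -242.5  153.7] rows 3
```

Call:
step_arm(plan="0 0 4 0 100;0 0 8 0 100;0 0 11 0 100;0 0 12.4 0 100;0 0 12.8 0 100;0 0 12.8 0 100;0 0 12.8 0 60;0 0 12.8 0 60;0 0 12.8 0 60;0 0 12.8 0 60", grip_force=35)

```text
time_s: 16.75
eef_pos: [569.5, -243.5, 28.4]
ee_rot: [0.001, -0.06, 0.998, -0.001]
force: [-0.6, 0.9, 5.2]
grip_width: 0.731
```

Call:
step_arm(plan="0 0 0 0 60;0 0 0 0 60;0 0 -0.5 0 60;0 0 -2 0 60;0 0 -5 0 60;0 0 -9 0 60;0 0 -13 0 60;0 0 -13 0 60")

```text
time_s: 17.55
eef_pos: [570.7, -244.3, 163.7]
ee_rot: [0.005, -0.06, 0.998, -0.004]
force: [0.6, 0.3, -0.2]
grip_width: 0.733
```

Run:
```python
from h import *
c,im,d,W=shot('w8'); p,T,s=tool(); print(s['grip_width'],s['force'])
m=(abs(W[...,0]-p[0])<45)&(abs(W[...,1]-p[1])<45)&(W[...,2]>60)&(W[...,2]<p[2]+60)
L=((W-p)@T)[m]; print('z top',np.percentile(L[:,2],[1,5,50]))
rect(L[(L[:,2]<-38)&(abs(L[:,1])<33)],'rim in tool')
to(684.2,-60.9,150,186.9)
```

```text
0.733375417745811 [-0.5364161   0.14582362 -1.55295881]
z top [-58.70167001 -50.95232168 -23.83686701]
rim in tool [ 1.7 -0. ] size 66.0 62.3 yaw -90.0 n 5602 zmed -42.1
shift cm [-13.56  16.77   1.01] twist -0.0 a0 -173.1 pos [ 569.6 -243.6  160.2] rows 5
```

Call:
step_arm(plan="-13.7 16.8 0 0 60;-13.7 16.8 0 0 60;-13.7 16.8 0 0 60;-13.7 16.8 0 0 60;-13.7 16.8 0 0 60;-13.7 16.8 1 0 60;-13.7 16.8 5 0 60;-13.7 16.8 8 0 60;-13.7 16.8 9.5 0 60;-13.7 16.8 9.5 0 60")

```text
time_s: 18.6
eef_pos: [683.0, -60.4, 58.7]
ee_rot: [-0.002, -0.059, 0.998, 0.001]
force: [0.4, 0.7, -0.3]
grip_width: 0.736
```

Run:
```python
from h import *
to(685.2,-60.9,37,186.9)
c,im,d,W=shot('w9'); tray(im,W)
a,dd=cams.capture('scene'); S=cloud(cam('scene'),dd); save('sc2.png',cv2.resize(a[190:350,260:460],None,fx=4,fy=4))
for r in spotter.regions_of('scene','cup')[:2]:
    w=S[r['pixels']]; print(r['conf'],r['extent'],np.nanpercentile(w,[2,98],axis=0).round())
```

```text
shift cm [-0.22 -0.08  2.17] twist -0.1 a0 -173.2 pos [683.  -60.4  58.7] rows 1
 yaw 6.8 n 52464 u edges [550 592 600 661] v edges [-190  -94  -86   13]
0.71 [372.6, 268.5, 33.4, 37.3] [[671. -89.  35.]
 [716. -30. 100.]]
```

View pics/sc2.png

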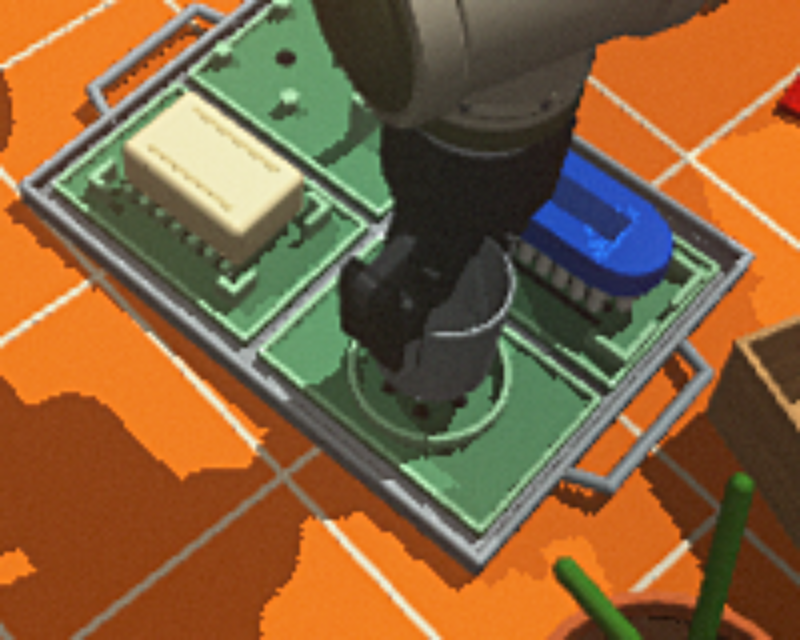

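Run:
```python
from h import *
c=cam('scene')
for p in [(684.2,-60.9,18.7),(671.5,44.5,8.7),(684.2,-60.9,8.7)]: x,y=proj(c,p); print(p,(x-260)*4,(y-190)*4)
# ring from first scene image (before moves): points 15..22 near
q=np.load('scene0.npz'); W=cloud(c,q['d']); m=(np.hypot(W[...,0]-686,W[...,1]+62)<47)&(W[...,2]>15.5)&(W[...,2]<23); rect(W[m],'ring'); 
import numpy as np
v,u=np.where(m); (a,b),ax,an=cv2.fitEllipse(np.stack([u,v],1).astype(np.float32)); print('ellipse px zoom',(a-260)*4,(b-190)*4,ax)
# actual current cup foot centre projected if lowered
p,T,s=tool(); f=p+T@np.array([1.2,0,27]); print('cup foot now',f,[(k) for k in proj(c,f)]); x,y=proj(c,f); print((x-260)*4,(y-190)*4)
```

```text
(684.2, -60.9, 18.7) 426.0082259272788 362.80860848785346
(671.5, 44.5, 8.7) 550.4995288301488 243.97682358141583
(684.2, -60.9, 8.7) 424.2753454607914 372.82911893582445
ring [685.9 -61. ] size 81.2 80.5 yaw 69.3 n 241 zmed 17.6
ellipse px zoom 427.2879638671875 368.538818359375 (34.02201843261719, 39.38059997558594)
cup foot now [684.14257408 -60.56577919  36.13141216] [np.float64(367.3778238464157), np.float64(276.1126097778232)]
429.51129538566283 344.4504391112928
```

Call:
step_arm(plan="-0.1 -0.05 1 0 60;-0.1 -0.05 1.8 0 60;-0.1 -0.05 2.1 0 60;-0.1 -0.05 2.3 0 60;-0.1 -0.05 2.4 0 60;-0.1 -0.05 2.4 0 60")

```text
time_s: 19.35
eef_pos: [685.6, -60.2, 37.3]
ee_rot: [0.0, -0.06, 0.998, -0.0]
force: [0.6, 0.7, -1.6]
grip_width: 0.731
```

Run:
```python
from h import *
to(685.2,-60.9,35.5,186.9); print(tool()[2]['force'])
```

```text
shift cm [ 0.05 -0.06  0.18] twist -0.0 a0 -173.1 pos [685.6 -60.2  37.3] rows 1
[ 0.63988384  0.69169449 -1.63450375]
```

Not on the plate yet, so I'll lower it in small steps.

Call:
step_arm(plan="0 0 0.1 0 60;0 0 0.2 0 60;0 0 0.2 0 60")

```text
time_s: 19.65
eef_pos: [685.9, -60.3, 36.4]
ee_rot: [0.001, -0.06, 0.998, -0.0]
force: [-2.0, -0.8, 5.0]
grip_width: 0.733
```

Call:
step_arm(plan="0 0 -0.05 0 80;0 0 -0.05 0 90;0 0 -0.05 0 100;0 0 -0.05 0 100;0 0 -0.05 0 100;0 0 -3 0 100;0 0 -8 0 100;0 0 -13 0 100;0 0 -17 0 100;0 0 -20 0 100")

```text
time_s: 20.65
eef_pos: [685.8, -60.2, 238.8]
ee_rot: [0.002, -0.06, 0.998, -0.001]
force: [0.3, -0.7, 0.1]
grip_width: 1.003
```

Run:
```python
from h import *
c,im,d,W=shot('w10'); save('w10.png',im)
for p in obj(W,'cup',68,85): print(np.percentile(p[:,2],[3,50,97]))
m=(np.hypot(W[...,0]-685,W[...,1]+61)<50)&(W[...,2]>15.5)&(W[...,2]<22); rect(W[m],'ring')
to(440,330,230,150)
```

```text
0.81 [323. 177.  72.  73.]
cup [685.  -59.7] size 64.3 64.2 yaw -38.1 n 903 zmed 74.8
[69.21825563 74.82946558 76.41019663]
ring [677.9 -59.2] size 80.7 68.9 yaw 73.1 n 641 zmed 18.5
shift cm [19.84 41.72  0.77] twist 36.9 a0 -173.1 pos [686.8 -60.5 240.6] rows 10
```

View pics/w10.png

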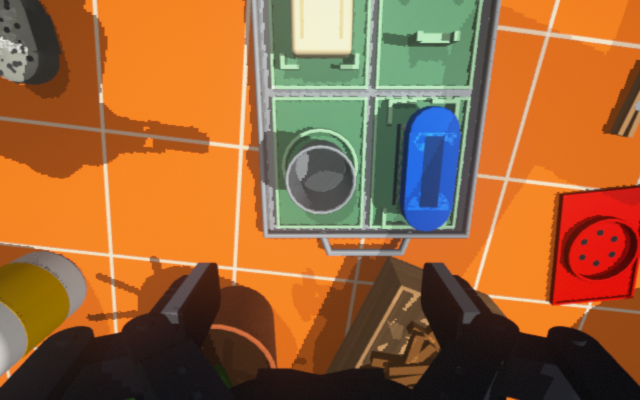

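The cup stands level in the collar at (322,178), rim at 74.8 mm (8.7 + 66). On to the scoop.

Call:
step_arm(plan="19.8 41.7 0.8 35 100;19.8 41.7 0.8 35 100;19.8 41.7 0.8 35 100;19.8 41.7 0.8 35 100;19.8 41.7 0.8 35 100;19.8 41.7 0.8 35 100;19.8 41.7 0.8 35 100;19.8 41.7 0.8 35 100;19.8 41.7 0.8 35 100;19.8 41.7 0.8 35 100")

```text
time_s: 21.75
eef_pos: [436.1, 333.3, 226.5]
ee_rot: [-0.001, 0.241, 0.971, -0.0]
force: [0.5, 0.2, 0.4]
grip_width: 0.999
```

Call:
step_arm(plan="0 0 1 0 100;0 0 2 0 100;0 0 2 0 100")

```text
time_s: 22.05
eef_pos: [439.3, 328.5, 205.0]
ee_rot: [-0.001, 0.244, 0.97, -0.001]
force: [-0.0, 0.2, 0.3]
grip_width: 1.002
```

```bash
cat >> h.py <<'E'
def scoop(W,zb,im=None):
    r=spotter.regions_of('wrist','scoop')[0]; m=cv2.dilate(r['pixels'].astype(np.uint8),np.ones((3,3)))>0
    p=W[m]; rim=p[(p[:,2]>zb+39)&(p[:,2]<zb+46)]; rc,_=rect(rim,'rim')
    (cx,cy),rad=cv2.minEnclosingCircle(rim[:,:2].astype(np.float32)); print('conf',r['conf'],'rim circle',cx,cy,rad)
    h=p[(p[:,2]>zb+32)&(p[:,2]<zb+39.5)]; dd=np.hypot(h[:,0]-rc[0],h[:,1]-rc[1]); h=h[dd>30]; dd=dd[dd>30]
    hc=np.median(h[(dd>40)&(dd<75)],0); far=h[dd>84].mean(0) if (dd>84).any() else None
    vx,vy,x0,y0=cv2.fitLine(h[:,:2].astype(np.float32),cv2.DIST_HUBER,0,.01,.01).ravel(); ang=np.degrees(np.arctan2(vy,vx))
    print('far',far,'maxd',np.percentile(dd,99),'line ang',ang,'rim->far ang',np.degrees(np.arctan2(far[1]-rc[1],far[0]-rc[0])),'handle z',hc)
E
python3 - <<'E'
from h import *
c,im,d,W=shot('w11'); save('w11.png',im); scoop(W,0); to(404,380,6,152)
E
```

```text
rim [439.7 374.3] size 112.5 47.1 yaw -4.4 n 507 zmed 42.5
conf 0.69 rim circle 438.9402770996094 364.2874755859375 57.847007751464844Traceback (most recent call last):
  File "<stdin>", line 2, in <module>
  File "h.py", line 54, in scoop
    print('far',far,'maxd',np.percentile(dd,99),'line ang',ang,'rim->far ang',np.degrees(np.arctan2(far[1]-rc[1],far[0]-rc[0])),'handle z',hc)
                                                                                                    ~~~^^^
TypeError: 'NoneType' object is not subscriptable
```

View pics/w11.png

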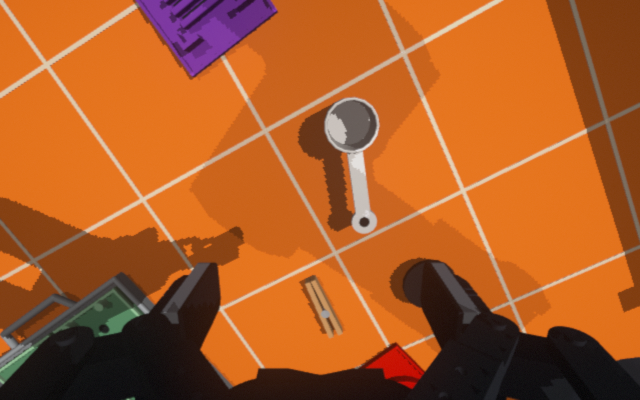

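The scoop's cup is at (352,126) and its disc at (364,222). I'll use the pixel rays at the known heights.

```bash
cat >> h.py <<'E'
def ray(c,u,v,z):
    f,cx,cy,R,t=c; o=-R.T@t; k=R.T@np.array([(u-cx)/f,(v-cy)/f,1]); return o+k*(z-o[2])/k[2]
def scoop2(c,W,zb):
    r=spotter.regions_of('wrist','scoop')[0]; m=r['pixels']; print(r['conf'],np.round(r['extent']))
    p=W[m]; p=p[(p[:,2]>zb+30)&(p[:,2]<zb+46)]; X=p[:,:2]
    # disc hole / extents: principal axis
    cc,a=rect(p,'all'); 
    # rim: seek centre maximising points on 22..24.5 annulus with z>zb+39
    q=p[p[:,2]>zb+39.5][:,:2]; best=max(((np.abs(np.hypot(q[:,0]-x,q[:,1]-y)-23)<2).sum(),x,y) for x in np.arange(cc[0]-70,cc[0]+70,1) for y in np.arange(cc[1]-70,cc[1]+70,1))
    x,y=best[1:]; h=X[(np.hypot(X[:,0]-x,X[:,1]-y)>29)&(np.hypot(X[:,0]-x,X[:,1]-y)<110)]; hm=h.mean(0)
    print('rim centre',best,'dir to handle mean',np.degrees(np.arctan2(hm[1]-y,hm[0]-x)),'far',np.percentile(np.hypot(h[:,0]-x,h[:,1]-y),98))
E
python3 - <<'E'
from h import *
c=cam('wrist'); q=np.load('w11.npz'); W=cloud(c,q['d'])
a=ray(c,352,126,42); b=ray(c,364,222,36); print(a,b,np.linalg.norm((a-b)[:2]),np.degrees(np.arctan2(b[1]-a[1],b[0]-a[0])))
scoop2(c,W,0)
to(a[0],a[1],6,180+np.degrees(np.arctan2(b[1]-a[1],b[0]-a[0])))
E
```

```text
[408.71719382 377.71400563  42.        ] [496.26746523 347.34273469  36.        ] 92.6685713909247 -19.131707969140415
0.69 [352. 166.  51. 137.]
all [443.8 360. ] size 127.0 47.1 yaw -26.6 n 2040 zmed 38.7
rim centre (np.int64(493), np.float64(407.751953125), np.float64(376.9572448730469)) dir to handle mean -18.43243613670606 far 101.60651948151424
shift cm [ 5.04  2.8  20.12] twist -9.1 a0 151.8 pos [439.9 329.2 207.2] rows 5
```

Call:
step_arm(plan="5 2.7 5 -8.5 100;5 2.7 9 -9.1 100;5 2.7 13 -9.1 100;5 2.7 16 -9.1 100;5 2.7 18 -9.1 100;5 2.7 19.5 -9.1 100;5 2.7 20.1 -9.1 100;5 2.7 20.1 -9.1 100;5 2.7 20.1 -9.1 100")

```text
time_s: 23.1
eef_pos: [408.4, 377.6, 7.2]
ee_rot: [0.001, 0.165, 0.986, 0.0]
force: [-0.4, -0.2, -0.3]
grip_width: 1.0
```

Call:
step_arm(plan="0 0 0 0 70;0 0 0 0 45;0 0 0 0 45;0 0 0 0 45;0 0 0 0 45;0 0 0 0 45;0 0 -0.5 0 45;0 0 -2 0 45;0 0 -6 0 45;0 0 -10 0 45", grip_force=30)

```text
time_s: 24.1
eef_pos: [407.3, 377.2, 107.1]
ee_rot: [-0.001, 0.165, 0.986, -0.001]
force: [-0.1, 0.6, -0.9]
grip_width: 0.539
```

Run:
```python
from h import *
p,T,s=tool(); print(s['grip_width'],s['force']); to(600,20,230,186.9); to(520,120,230,186.9)
```

```text
0.539358791981189 [-0.13487441  0.59803956 -0.88375225]
shift cm [-29.85 -27.5  -12.28] twist -25.9 a0 161.0 pos [407.3 377.2 107.1] rows 9
shift cm [-19.03 -20.65 -12.28] twist -25.9 a0 161.0 pos [407.3 377.2 107.1] rows 7
```

Run:
```python
from h import *
to(565,31,210,186.9)
```

```text
shift cm [-26.19 -27.59 -10.28] twist -25.9 a0 161.0 pos [407.3 377.2 107.1] rows 8
```

Call:
step_arm(plan="-26.2 -27.6 -10.3 -25.9 45;-26.2 -27.6 -10.3 -25.9 45;-26.2 -27.6 -10.3 -25.9 45;-26.2 -27.6 -10.3 -25.9 45;-26.2 -27.6 -10.3 -25.9 45;-26.2 -27.6 -10.3 -25.9 45;-26.2 -27.6 -10.3 -25.9 45;-26.2 -27.6 -10.3 -25.9 45;-26.2 -27.6 -10.3 -25.9 45;-26.2 -27.6 -10.3 -25.9 45")

```text
time_s: 25.1
eef_pos: [565.6, 30.1, 209.3]
ee_rot: [-0.0, -0.059, 0.998, 0.0]
force: [-0.5, 1.3, -1.2]
grip_width: 0.539
```

Call:
step_arm(plan="0 0 0 0 45;0 0 0 0 45")

```text
time_s: 25.3
eef_pos: [564.8, 32.6, 208.9]
ee_rot: [-0.0, -0.061, 0.998, 0.0]
force: [0.2, 0.6, -1.2]
grip_width: 0.542
```

Run:
```python
from h import *
c,im,d,W=shot('w12'); tray(im,W); p,T,s=tool()
cs,sn=np.cos(np.radians(6.9)),np.sin(np.radians(6.9))
for nm,z0,z1 in[('posts',15.5,21),('fork',30,48)]:
    m=(W[...,2]>z0)&(W[...,2]<z1)&(abs(W[...,0]-515)<75)&(abs(W[...,1]-26)<45)
    n,l,st,ce=cv2.connectedComponentsWithStats(m.astype(np.uint8))
    for k in range(1,n):
        if st[k,4]<12: continue
        w=W[l==k]; U=w[:,0]*cs+w[:,1]*sn; V=-w[:,0]*sn+w[:,1]*cs; print(nm,st[k,4],np.round(ce[k]),'u',U.min().round(1),U.max().round(1),'v',V.min().round(1),V.max().round(1),'z',np.median(w[:,2]).round(1))
# held scoop
L=(W-p)@T; m=(abs(L[...,1])<22)&(abs(L[...,0])<30)&(L[...,2]<0)&(L[...,2]>-45); rect(L[m],'held'); print(np.percentile(L[m][:,2],[1,5,20,50]))
im2,d2=cams.capture('side'); save('side3.png',cv2.resize(im2[110:260,240:440],None,fx=4,fy=4))
to(480.7,21.2,100,186.9); print(p,s['force'])
```

```text
yaw 7.0 n 24873 u edges [448 592 598 646] v edges [-193  -93  -86   11]
posts 336 [306.  38.] u 437.4 442.6 v -72.6 -11.3 z 17.1
posts 108 [290.  55.] u 449.2 459.3 v -66.8 -57.6 z 18.6
posts 108 [347.  55.] u 449.8 459.2 v -15.7 -6.5 z 18.6
posts 92 [292. 114.] u 500.9 510.0 v -66.3 -57.6 z 18.6
posts 93 [346. 114.] u 500.8 509.9 v -15.6 -6.1 z 18.5
posts 31 [323. 155.] u 543.6 543.9 v -46.7 -17.6 z 19.7
fork 411 [318. 162.] u 543.5 551.7 v -55.4 -17.6 z 33.9
held [-2.6  0. ] size 54.8 44.0 yaw 0.1 n 11644 zmed -24.4
[-36.26252728 -35.68892546 -34.17367213 -24.41401019]
shift cm [ 8.5  -0.09 10.92] twist 0.1 a0 -173.0 pos [565.   32.3 209.1] rows 3
[564.91695892  32.51137724 209.04826024] [-0.36849886  0.36977153 -0.70686055]
```

View pics/side3.png

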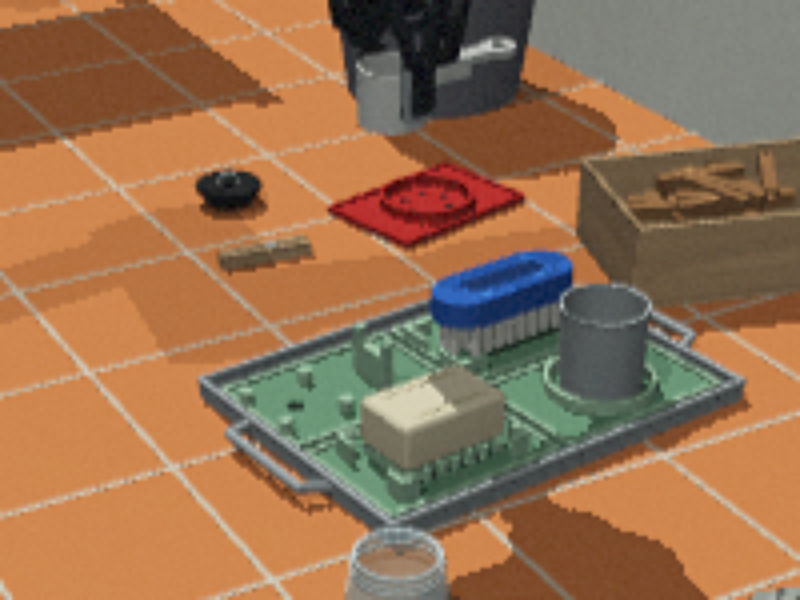

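The side view shows the scoop held level at (430,90) with its handle away from the base, and brush, soap and cup in place. The posts give a cup seat at (480.8,21.3), which agrees with the tray fit.

Call:
step_arm(plan="4 0 0 0 45;8.5 -0.1 3 0 45;8.5 -0.1 8 0 45;8.5 -0.1 12 0 45;8.5 -0.1 15 0 45;8.5 -0.1 16.3 0 45;8.5 -0.1 16.5 0 45;8.5 -0.1 16.5 0 45")

```text
time_s: 26.2
eef_pos: [481.3, 20.4, 44.6]
ee_rot: [0.0, -0.06, 0.998, -0.0]
force: [0.3, 0.2, 0.7]
grip_width: 0.544
```

Run:
```python
from h import *
to(480.8,21.3,16,186.9)
im,d=cams.capture('scene'); save('sc3.png',cv2.resize(im[170:300,270:420],None,fx=4.5,fy=4.5,interpolation=cv2.INTER_CUBIC))
```

```text
shift cm [0.04 0.1  2.86] twist 0.0 a0 -173.1 pos [481.3  20.4  44.6] rows 1
```

View pics/sc3.png

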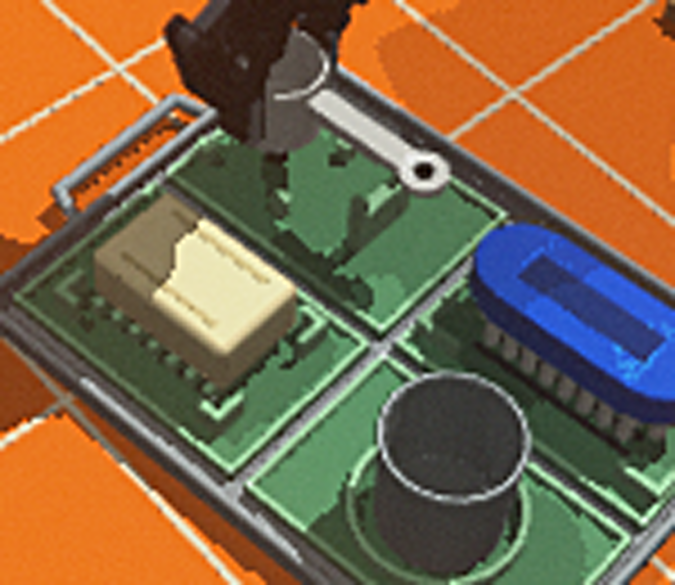

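Run:
```python
from h import *
c=cam('scene'); p,T,s=tool()
for a in (4.9,6.9,8.9,12.9):
    r=np.radians(a); x,y=proj(c,(p[0]+92*np.cos(r),p[1]+92*np.sin(r),p[2]-6+36)); print(a,(x-270)*4.5,(y-170)*4.5)
x,y=proj(c,(p[0],p[1],p[2]+36)); print('rim',(x-270)*4.5,(y-170)*4.5)
q=ray(c,270+424/4.5,170+170/4.5,p[2]+30);print(q,q-p)
```

```text
4.9 416.5735709380086 169.40426334488507
6.9 421.025526442266 165.59466500581834
8.9 425.27760163912217 161.6710825748765
12.9 433.1631479512731 153.50582686342415
rim 275.2433186007022 57.64067211250983
[575.77588752  30.5070992   75.09463558] [94.1523657  10.27113175 30.        ]
```

The handle direction reads about 6.3° against the cradle's 6.9°, and the disc at (424,170) is where it should be. Lowering.

Call:
step_arm(plan="0 0.1 1 0 45;0 0.1 1.8 0 45;0 0.1 2.3 0 45;0 0.1 2.6 0 45;0 0.1 2.8 0 45;0 0.1 2.9 0 45;0 0.1 2.9 0 45")

```text
time_s: 26.95
eef_pos: [481.1, 21.0, 15.3]
ee_rot: [0.0, -0.06, 0.998, -0.0]
force: [0.0, -0.3, -0.3]
grip_width: 0.537
```

Call:
step_arm(plan="0 0 0.1 0 45;0 0 0.1 0 45;0 0 0.1 0 45")

```text
time_s: 27.25
eef_pos: [481.2, 21.0, 14.9]
ee_rot: [0.0, -0.06, 0.998, -0.0]
force: [-1.8, 0.3, 6.1]
grip_width: 0.536
```

Call:
step_arm(plan="0 0 -0.05 0 60;0 0 -0.05 0 70;0 0 -0.05 0 75;0 0 -0.05 0 75;0 0 -0.05 0 75;0 0 -2 0 75;0 0 -6 0 75;0 0 -11 0 75;0 0 -16 0 100;0 0 -20 0 100")

```text
time_s: 28.25
eef_pos: [481.1, 21.0, 217.3]
ee_rot: [0.001, -0.06, 0.998, -0.0]
force: [-0.2, -0.4, -0.7]
grip_width: 1.001
```

Call:
step_arm(plan="-6 -5 -24 0 100;-8 -5 -26 0 100;-8 -5 -26 0 100;-8 -5 -26 0 100")

```text
time_s: 28.65
eef_pos: [542.0, -8.5, 404.6]
ee_rot: [0.0, -0.06, 0.998, -0.0]
force: [0.1, -0.8, 0.3]
grip_width: 0.999
```

Run:
```python
from h import *
c,im,d,W=shot('w13'); save('w13.png',im); cs,sn=np.cos(np.radians(6.9)),np.sin(np.radians(6.9)); print(tool()[0])
try: scoop2(c,W,8.7)
except Exception as e: print(e)
for t,z in[('soap',46),('brush',50),('cup',70)]:
    for p in obj(W,t,z,90): print('  z',np.percentile(p[:,2],[3,50,97]).round(1))
```

```text
[544.8565047   -9.94427363 412.47022537]
0.94 [348. 138.  35.  87.]
all [520.9  26.3] size 125.6 46.3 yaw 6.8 n 820 zmed 44.9
rim centre (np.int64(185), np.float64(480.85040283203125), np.float64(21.343547821044922)) dir to handle mean 6.669809588187092 far 101.61384277457654
soap few 0.65 [85.8, 152.0, 52.3, 66.4]
0.9 [346. 234.  35.  77.]
brush [668.1  46.6] size 122.2 48.0 yaw 7.4 n 2119 zmed 54.6
  z [52.7 54.6 56.3]
0.6 [276. 238.  43.  50.]
cup [684.2 -59. ] size 64.2 64.2 yaw 43.0 n 336 zmed 74.7
  z [70.6 74.7 76.7]
```

View pics/w13.png

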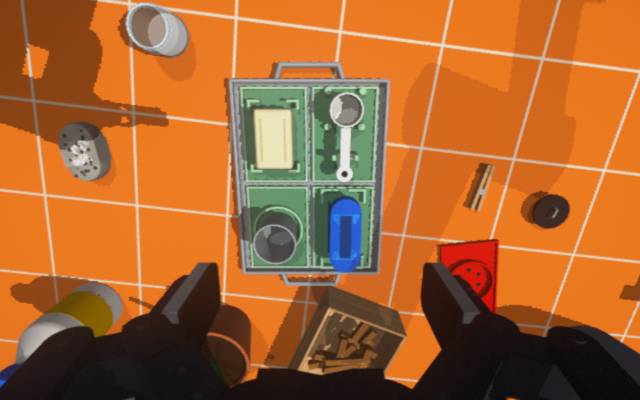

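All four pieces are seated in the overview: soap (273,138), scoop (346,140), cup (277,238), brush (346,234). The pumice (83,152) and jar (158,30) look untouched. Handing in.

Run:
```python
from h import *
print(workorder.finish_job())
```

```text
the job is handed in; nothing more can be done
None
```

All four pieces are in their own green inserts, placed in the order listed, and I handed the job in at about 29 s of the 122 s. The hand-in gives no verdict, so the results below are from my last camera checks.

| Piece | Where it ended up | Check |
|---|---|---|
| Brush | Flat in the trough, bristles down | Top at 54.6 mm, as expected for a floor at about 8.7 mm. It sits about 3 mm off-centre lengthwise, where the lips allow 4 mm. |
| Soap | Flat on the ribs, inside the lips | Top measured 52.4 mm right after placing, expected 52.7 mm. |
| Cup | Upright inside the collar | Rim at 74.7 mm, as expected, and within about 2 mm of centre. |
| Scoop | Standing between its posts, handle along the cradle | Cup on the seat centre, and handle within 0.2° of the cradle's direction. I did not measure the handle's gap to the prongs separately. |

- **Left alone:** I never handled the pumice, the jar or the look-alikes, and the pumice and jar look undisturbed in the last overview.
- **Failed or disagreeing checks:**
  - In the final overview the soap's height check missed, because the detector's region was on the pumice. The soap's flatness therefore rests on the measurement taken right after placing it; it still looked right in the picture.
  - The scene and side cameras disagreed with each other by up to about 7 mm, so I worked from the wrist camera.

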